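Next gauge up between the plates of a casting stand

ROBOT

A 6-joint arm with a two-finger parallel gripper is mounted at the origin on the work surface. World frame = base frame: x ahead of the robot, y to its left, z up, the work surface at z = 0. Lengths are in m, angles in degrees, forces in N, time in s.
With the tool pointing down it reaches from about 0.325 to 0.925 m from the base axis. Payload 3.1 kg.
Tool frame: the origin (TCP) lies at the centre of the arm's flange, where the gripper is bolted on; the fingertips stand 173 mm ahead of it and the grasp point (between the pads) lies 155 mm ahead of it; x points along the fingers, y is the direction in which the jaws open and shut, and the axes are right-handed (so a half turn about x gives the same grasp; the last joint's range is limited). The gripper opens to 85 mm and grips with 20 to 120 N. Pads are 22 mm wide; open, the fingers measure 114 mm over their backs; the gripper's body (76 mm by 85 mm) begins 54 mm behind the grasp point. The pads swing forward as they close: fully open they stand 13 mm farther back than shut.
Start: joints at [67.769, 12.427, 92.441, -0, 75.132, -6.429], TCP at [0.17, 0.601, 0.405] pointing down, gripper open.
Joint ranges: [-157.48, 157.48], [-44.54, 120.13], [17.64, 146.25], [-64.5, 244.5], [7.68, 150.69], [-147.95, 147.95]. Speed limits (degrees/s): [159.86, 159.86, 180, 180, 180, 180].

INTERFACE

Orientations are given as a 3x3 rotation matrix whose columns are the frame's x, y, z axes.
In Python, from plant import observe, imaging, env gives the robot as it stands.
- The arm moves only by the tool arm_command, never from a script. Its argument "targets" is a list of rows, each a list of 7 numbers: the gripper command: -1 is shut, 1 is fully open, values between are in proportion, then the shift along the tool's x, y, z in mm, then the turn, a rotation vector about the tool's x, y, z in degrees. A call has 1 to 8 rows; each row is the pose to reach, as a shift and turn from the pose commanded when the call began, along the tool's axes at that moment; what a row does not reach only later rows make up. A row lasts 1/10 s, in which the tool goes at most 50 mm and 8.59 degrees, less where a joint would pass 70% of its speed; a pose out of reach is approached as far as the arm can. A call with a gripper value outside its range is refused whole. The fingers move at their own pace and stop on an object; the grip force is fixed at half the most. Time passes only in rows, so rows that repeat a pose let the fingers close. It gives the time, the measured TCP pose, the force and the opening at its end, in the units of the state.
- observe(): the state, without advancing time (a new reading comes with each control period).
- imaging.camera(name): name is "scene" or "top"; returns a dict with "color" (384x512x3 uint8, blue, green, red), "K" (3x3 intrinsics, pixels), "k1" (the pictures are not rectified: a ray, as slopes to the right and down, at radius r is drawn at 1 + k1 r^2 times it, then the intrinsics apply), "pose" (4x4, takes a point from camera to world coordinates). Camera axes: x right, y down, z forward; pixel columns grow to the right and rows downward; lengths in m; the calibration is good to about 2 mm. A picture is of the moment at which its call begins. There is no depth.
- env.hand_in(): hands the job in, once; it reports no verdict.
The state is a dict: "time_s": time; "joint_pos": joint angles; "dq": joint speeds; "tau": joint torques, N m; "ee_pos": TCP position; "eef_rot": TCP orientation; "force": force on the tool from outside, world axes, zero at the start; "torque": the same for the moment, N m; "grip_width": finger opening in m.
Only numpy, scipy, OpenCV 4.12 (cv2) and the standard library are available. Lean on these libraries where they do the work, as an engineer would, in place of code of your own. Each camera call takes 0.05 s, during which the arm holds its last target. There are 200 camera calls.

TASK

The small gauge standing between the two plates of the stand is too loose: put it back, fully down, in the free narrow slot at the end of the wooden rack and let it go. Then take the medium gauge from the rack and slide its blade straight down in the middle of the gap between the plates until they pinch it snugly and the dark line round the blade is level with the plates' top edge. Finish while still holding the gauge at that depth, and leave the large gauge and everything else on the bench where it is.

Things in the scene. Friction and masses are not known exactly. Their poses are not given: they have to be found in the camera images.
- small_gauge_handle (a point): centre of the handle of the small gauge: steel blade 4 mm thick, 30 wide, 60 long, under a black handle 22 thick, 30 wide, 45 high; thickness runs along its x, width along its y, z points up from the tip to the handle. Tip 82.5 mm below this point, shoulder (handle's flat underside) 22.5 below. Starts with the shoulder resting on the plates' tops. About 90 g
- medium_gauge_handle (a point): centre of the handle of the medium gauge: blade 9 mm thick (3 at the tip, taper 18 long), 30 wide; handle 22 thick, 40 wide, 45 high; thickness runs along its x, width along its y, z points up from the tip to the handle. Tip 82.5 mm below this point, shoulder 22.5, dark line round the blade 44.5 below. Starts in either wide slot of the rack, shoulder on its top. About 150 g
- large_gauge_handle (a point): centre of the handle of the large gauge, not needed: blade 11 mm thick, handle 54 mm wide (22 thick, 45 high); thickness runs along its x, width along its y, z points up from the tip to the handle. It stands in the other wide slot. The loose things standing about are at most 140 mm high
- gap_mouth (a point): middle of the closed gap of the fixed stand's two upright plates, at their top edge (90 mm up). x points square from the sprung front plate to the rigid rear plate, y along the plates (110 mm). Gap 7 mm, flaring to 15 at its top 10 mm, 70 deep; a 9 mm blade on the rear plate has its middle at x = -1 mm. Plates 10 thick; the rest of the stand is below 65 mm
- front_plate (a joint): how far the front plate is pushed back from its closed place (m): 0 closed, 0.006 at its stop. A spring presses it home with 2.5 N, rising by 2.5 N per mm; about 0.002 with the medium blade in the gap. The drag on the blade is some 5 to 15 N
- free_slot (a point): mouth centre of the free slot, at the top (75 mm up) of the fixed wooden rack, a block 56 x 230 x 75 mm long in y. Slot 9 mm wide in x, 38 long in y, open right through, at the rack's +y end; the two wide slots (14 x 38) are 70 and 140 mm from it along -y. A gauge with its shoulder on the rack has its handle centre 22.5 mm above this height
Not all that is in view belongs to the job. Leave any orange or red look-alike of the part that bears small_gauge_handle alone.

How it is judged (in metres and radians):
On the way, in this order (a step that is already met when the one before it is completed fails the run):
1. the small gauge stands fully down in the free slot, let go (z of small_gauge_handle in the frame of free_slot between 0.017 and 0.028 m and horizontal distance between small_gauge_handle and free_slot below 0.012 m and angle between the z axis of small_gauge_handle and the z axis of free_slot, either way round below 0.12 rad and contact force between the fingers and small_gauge below 0.2 N), for 0.2 s.
2. the medium gauge is drawn out of the rack, held in the fingers (z of medium_gauge_handle in the frame of free_slot above 0.075 m and contact force between the fingers and medium_gauge above 1 N), for 0.1 s.
At the end, for the whole second after the job is handed in: Small gauge seated in the free slot (12 mm, 0.12 rad), released; medium gauge still, gripped over 2 N, upright and square (0.12, 0.15 rad), within 25 mm of mid-gap, line within 7 mm of the plates' top, front plate back 1 to 4.5 mm and pressing over 2 N; large gauge within 10 mm of its start (all of step 1 and z of medium_gauge_handle in the frame of gap_mouth between 0.0375 and 0.0515 m and y of medium_gauge_handle in the frame of gap_mouth between -0.025 and 0.025 m and x of medium_gauge_handle in the frame of gap_mouth between -0.01 and 0.008 m and angle between the z axis of medium_gauge_handle and the z axis of gap_mouth, either way round below 0.12 rad and angle between the x axis of medium_gauge_handle and the x axis of gap_mouth, either way round below 0.15 rad and value of joint front_plate between 0.001 and 0.0045 m and contact force between medium_gauge and front_plate above 2 N and contact force between the fingers and medium_gauge above 2 N and linear speed of medium_gauge below 0.01 m/s and distance of large_gauge_handle from where it was at the start of the episode below 0.01 m); the arm keeps its last pose, push and grip.
It fails at once if the large gauge is pulled out or shoved (over 15 mm) (distance of large_gauge_handle from where it was at the start of the episode above 0.015 m).
It fails at once if a bystander is knocked away (over 30 mm) (distance of any of petri, beaker, reagent, slide_box, tip_box, lab_spatula, stain_jar from where it was at the start of the episode above 0.03 m).
It also fails if it takes over 64 s, if anything falls off the work surface, if the arm or the gripper's body presses on something with over 40 N, if the wrist force passes 120 N, or if a joint passes its speed limit or range.

## Working session

There is one attempt and no reset: what is moved stays moved. The work goes in short steps, Python scripts to look and compute and a tool call to move; the robot and the scene stay as the last step left them, time stands still between calls to the robot, and variables do not carry over. Pictures are saved under pics/ and viewed, about 8 in all and at most 12, crops included, and the job is handed in when it is done.

Besides the shell and the picture viewer there is one more tool, called as name(argument=value, ...) on one line, values as JSON. arm_command: Moves the arm, as the interface text tells. Its arguments: {"type":"object","properties":{"targets":{"type":"array","items":{"type":"array","items":{"type":"number"}}}},"required":["targets"]}

```bash
mkdir -p pics
cat > h.py <<'E'
import numpy as np, cv2
from plant import observe, imaging, env
def shot(n,f):
    c=imaging.camera(n); cv2.imwrite(f'pics/{f}.png',c['color']); np.savez(f'pics/{f}.npz',**{k:np.array(v) for k,v in c.items()}); return c
def load(f): return dict(np.load(f'pics/{f}.npz'))
def ray(c,uv):
    uv=np.array(uv,float).reshape(-1,2); K=c['K']
    d=np.stack([(uv[:,0]-K[0,2])/K[0,0],(uv[:,1]-K[1,2])/K[1,1]],1); s=d.copy()
    for _ in range(30): s=d/(1+float(c['k1'])*(s**2).sum(1,keepdims=True))
    T=np.array(c['pose']); r=np.c_[s,np.ones(len(s))]@T[:3,:3].T
    return T[:3,3],r
def onz(c,uv,z):
    o,r=ray(c,uv); return o+r*((z-o[2])/r[:,2])[:,None]
def proj(c,P):
    T=np.array(c['pose']); p=(np.atleast_2d(P)-T[:3,3])@T[:3,:3]; s=p[:,:2]/p[:,2:]
    s=s*(1+float(c['k1'])*(s**2).sum(1,keepdims=True)); K=c['K']
    return s*[K[0,0],K[1,1]]+[K[0,2],K[1,2]]
E
python3 - <<'E'
from h import *
for n in('scene','top'):
    c=shot(n,n+'0'); print(n,c['K'],c['k1'],np.round(c['pose'],3))
    cv2.imwrite(f'pics/{n}0b.png',cv2.resize(c['color'],None,fx=1.5625,fy=1.5625,interpolation=cv2.INTER_CUBIC))
print(observe())
E
```

```text
scene [[372.79225188   0.         254.35799588]
 [  0.         372.79225188 189.80260023]
 [  0.           0.           1.        ]] -0.03451039108920255 [[ 0.377  0.51  -0.773  1.279]
 [ 0.926 -0.212  0.312 -0.297]
 [-0.005 -0.834 -0.552  0.591]
 [ 0.     0.     0.     1.   ]]
top [[354.50112607   0.         254.27815493]
 [  0.         354.50112607 186.57179119]
 [  0.           0.           1.        ]] -0.02899504542003034 [[ 0.008 -0.991  0.132  0.438]
 [-1.    -0.006  0.017 -0.007]
 [-0.016 -0.132 -0.991  0.812]
 [ 0.     0.     0.     1.   ]]
{'time_s': 0.1, 'joint_pos': array([ 6.77683205e+01,  1.24727656e+01,  9.25224724e+01,  1.27778621e-03,
        7.51336395e+01, -6.42811198e+00]), 'dq': array([ 0.02739753, -0.06750585, -0.16125496,  0.04100089,  0.11363727,
        0.02502559]), 'tau': array([-4.84109260e-04, -3.98066604e+01, -3.04971743e+01, -8.32531168e-05,
        4.15227696e-03, -1.62114674e-05]), 'ee_pos': array([0.17004013, 0.601033  , 0.4034658 ]), 'eef_rot': array([[-8.70994174e-04,  2.72344715e-01,  9.62199354e-01],
       [-2.07396650e-03,  9.62197158e-01, -2.72345970e-01],
       [-9.99997470e-01, -2.23278098e-03, -2.73234304e-04]]), 'force': array([ 0.30764681, -0.04169316, -1.15276683]), 'torque': array([-0.00090867, -0.03160323, -0.01677113]), 'grip_width': 0.08556580490816972}
```

View pics/scene0b.png

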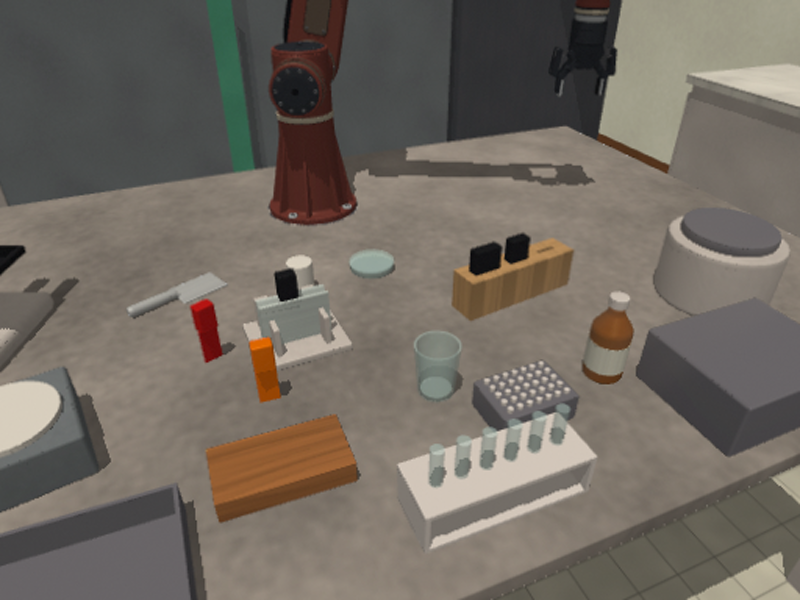

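View pics/top0b.png

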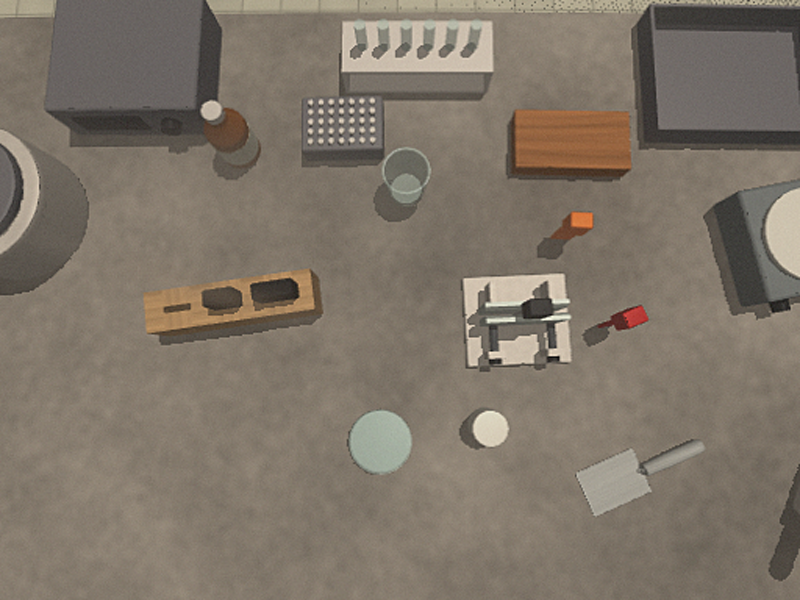

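The top view shows the rack at about (145–320, 270–335): free slot at (176,308), medium handle at (222,298), large handle at (275,290). The stand is at about (462–570, 275–368), with the small gauge at (540,308). The sprung side with its rods faces the robot. Next I'll zoom in.

Run:
```python
from h import *
c=load('top0')['color']
a=cv2.resize(c[165:225,88:210],None,fx=6.5,fy=6.5,interpolation=cv2.INTER_CUBIC)[:, :793]
b=cv2.resize(c[165:245,288:372],None,fx=6,fy=6,interpolation=cv2.INTER_CUBIC)[:,:]
b=cv2.resize(c[170:220,290:372],None,fx=4,fy=4,interpolation=cv2.INTER_CUBIC)
s=load('scene0')['color']
d=cv2.resize(s[165:225,150:230],None,fx=3.4,fy=3.4,interpolation=cv2.INTER_CUBIC)
m=np.zeros((600,800,3),np.uint8); m[:390,:793]=a; m[392:592,:328]=b; m[392:596,400:672]=d
cv2.imwrite('pics/z1.png',m)
```

```text
(no output)
```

View pics/z1.png

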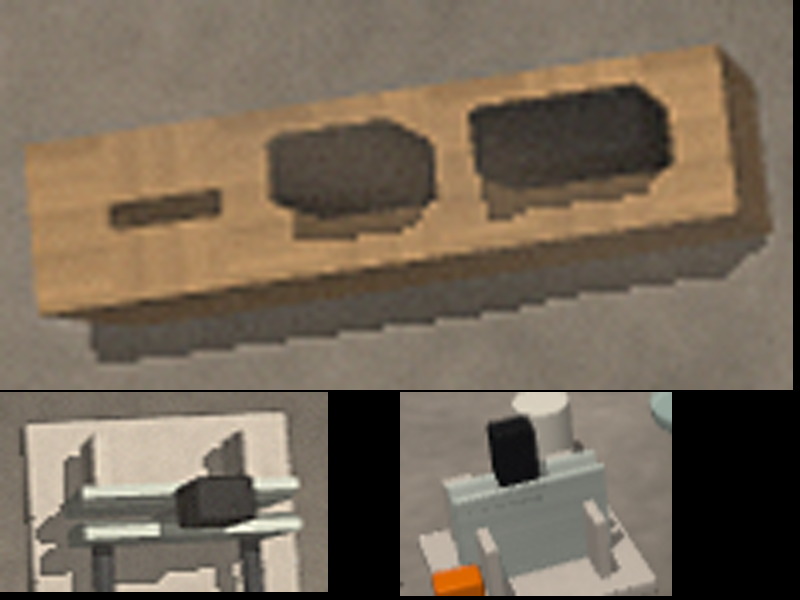

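The zoom confirms the rack's corners and slot, two bright plate-top strips, and the small handle off-centre towards -y. Now I'll compute poses.

Run:
```python
from h import *
t=load('top0'); s=load('scene0')
z1=lambda P:(np.array(P,float)+.5)/6.5-.5+[88,165]
R=onz(t,z1([(25,145),(718,45),(738,212),(40,315)]),.075)
print('rack corners',R.round(4)); c=R.mean(0); e=(R[0]+R[3]-R[1]-R[2])/2;print('len',np.linalg.norm(e),'wid',np.linalg.norm((R[0]+R[1]-R[2]-R[3])/2),'ctr',c,'yaw of y axis',np.degrees(np.arctan2(-e[0],e[1])))
S=onz(t,z1([(108,207),(218,190),(222,212),(112,230)]),.075);print('slot',S.mean(0),S.round(4).tolist())
y=e/np.linalg.norm(e); print('med/large expected',S.mean(0)-.07*y,S.mean(0)-.14*y,'rackctr->slot',np.linalg.norm(S.mean(0)-c))
# handle tops
M=onz(t,z1([(268,140),(375,120),(435,155),(432,205),(325,215),(272,205)]),.12);print('med',M.round(4).tolist())
# plates profile
g=cv2.cvtColor(t['color'],cv2.COLOR_BGR2GRAY).astype(int)
for col in (312,317,322,327,330,357,361): print(col,g[186:210,col].tolist())
for row in range(188,208,1): print(row,g[row,304:370].tolist()) if row in(192,193,203,204) else 0
cc=onz(t,[(337.5,199.1)],.09); a=onz(t,[(290+83/4,170+(514.7-392)/4),(290+298/4,170+(503.5-392)/4)],.09); print('gap',cc,a)
# handles by scene black mask
for nm,im in(('top',t),('scene',s)):
    m=(im['color'].max(2)<75).astype(np.uint8); n,l,st,ce=cv2.connectedComponentsWithStats(m)
    for i in range(1,n):
        if 60<st[i,4]<1500: print(nm,st[i],ce[i])
```

```text
rack corners [[0.5327 0.3516 0.075 ]
 [0.567  0.1247 0.075 ]
 [0.5124 0.1166 0.075 ]
 [0.4773 0.3429 0.075 ]]
len 0.22923438957625944 wid 0.05566505270318888 ctr [0.52236845 0.23396312 0.075     ] yaw of y axis 8.708922216787967
slot [0.51182227 0.30380224 0.075     ] [[0.5126, 0.3227, 0.075], [0.5184, 0.2867, 0.075], [0.5112, 0.2849, 0.075], [0.5051, 0.3209, 0.075]]
med/large expected [0.5224213  0.23460932 0.075     ] [0.53302034 0.16541639 0.075     ] rackctr->slot 0.07063090651420977
med [[0.529, 0.2541, 0.12], [0.5353, 0.2213, 0.12], [0.5247, 0.2023, 0.12], [0.5093, 0.2025, 0.12], [0.506, 0.2353, 0.12], [0.509, 0.2518, 0.12]]
312 [84, 75, 78, 79, 75, 71, 70, 143, 217, 223, 160, 101, 101, 83, 87, 96, 117, 142, 225, 227, 199, 88, 81, 101]
317 [196, 199, 200, 201, 201, 200, 202, 207, 210, 220, 121, 102, 92, 84, 82, 103, 116, 162, 217, 221, 151, 87, 61, 54]
322 [200, 195, 196, 199, 194, 198, 194, 211, 211, 227, 94, 99, 87, 89, 85, 108, 114, 192, 215, 220, 116, 80, 92, 107]
327 [190, 197, 193, 195, 194, 188, 195, 211, 215, 197, 85, 107, 90, 89, 87, 107, 111, 224, 215, 232, 81, 84, 10
[... 2563 characters left out ...]
34  11  14  67] [176.41791045  39.40298507]
scene [ 72  46  24  48 489] [82.62781186 70.30674847]
scene [17 89 13 12 61] [23.78688525 93.55737705]
scene [125  97  24  16 155] [134.63870968 106.21935484]
scene [ 35 112  29  15 213] [ 46.55868545 119.61971831]
scene [201 130  28  13  64] [216.21875 137.96875]
scene [323 149  16  20 242] [330.38842975 158.54545455]
scene [300 155  21  21 328] [310.14634146 165.        ]
scene [  0 157  16  19 192] [  5.85416667 163.29166667]
scene [176 172  15  21 251] [182.94422311 181.90438247]
scene [  0 179  50  59 241] [ 30.24896266 199.26141079]
scene [303 248  20  27 229] [311.50218341 262.72925764]
scene [114 314  14  70 454] [121.16299559 346.84581498]
```

Run:
```python
from h import *
t=load('top0'); s=load('scene0')
for n,a,b in(('small',(343.5,197.2),(182.94,181.9)),('large',(175.8,185.7),(310.15,165))):
    o1,r1=ray(t,[a]);o2,r2=ray(s,[b]);r1=r1[0];r2=r2[0]
    k=np.linalg.lstsq(np.c_[r1,-r2],o2-o1,rcond=None)[0]; print(n,(o1+k[0]*r1).round(4),(o2+k[1]*r2).round(4))
print('med scene z.0975',onz(s,[(330.39,158.55)],.0975).round(4)); print('small z.1125',onz(s,[(182.94,181.9)],.1125).round(4),onz(t,[(343.5,197.2)],.1125).round(4))
print('large',onz(s,[(310.15,165)],.0975).round(4))
print('small toptop',onz(t,[(347,196)],.135),'gap',onz(t,[(337.1,198.75)],.09))
print('med top',onz(t,(np.array([(268+437)/2,(120+216)/2])+.5)/6.5-.5+[88,165],.0975))
```

```text
small [ 0.5105 -0.1721  0.1119] [ 0.5103 -0.1729  0.112 ]
large [0.5334 0.1656 0.097 ] [0.533  0.1644 0.0967]
med scene z.0975 [[0.5242 0.2326 0.0975]]
small z.1125 [[ 0.511  -0.173   0.1125]] [[ 0.5105 -0.1719  0.1125]]
large [[0.5342 0.1637 0.0975]]
small toptop [[ 0.51048768 -0.17338961  0.135     ]] gap [[ 0.50956533 -0.16409819  0.09      ]]
med top [[0.5231987  0.23517385 0.0975    ]]
```

```bash
cat >> h.py <<'E'
from scipy.spatial.transform import Rotation as Ro
def plan(x,y,zg,yaw):
    "shift (mm) and turn (deg) in tool axes to bring the grasp point to x,y,zg, jaws along yaw, tool down"
    o=observe(); A=np.array(o['eef_rot']); a=np.radians(yaw)
    Y=np.array([np.cos(a),np.sin(a),0]); X=np.array([0,0,-1.]); B=np.c_[X,Y,np.cross(X,Y)]
    d=A.T@(np.array([x,y,zg+.155])-o['ee_pos'])*1000
    print('t',round(o['time_s'],2),'shift',d.round(1),'turn',Ro.from_matrix(A.T@B).as_rotvec(degrees=True).round(2),'F',np.round(o['force'],1),'w',round(o['grip_width'],4),'tcp',np.round(o['ee_pos'],4),'q',np.round(o['joint_pos'],0))
E
python3 -c "
from h import *
plan(.5105,-.1725,.205,3.3)"
```

```text
t 0.1 shift [  44.8 -651.5  538.3] turn [7.09e+01 7.00e-02 1.20e-01] F [ 0.3 -0.  -1.2] w 0.0856 tcp [0.17   0.601  0.4035] q [68. 12. 93.  0. 75. -6.]
```

arm_command(targets=[[1,0,-651,538,71,0,0],[1,0,-651,538,71,0,0],[1,0,-651,538,71,0,0],[1,0,-651,538,71,0,0],[1,0,-651,538,71,0,0],[1,0,-651,538,71,0,0],[1,0,-651,538,71,0,0],[1,0,-651,538,71,0,0]])

```text
time_s: 0.9
ee_pos: [0.3314, 0.2334, 0.4044]
eef_rot: [[0.0, 0.996, 0.089], [-0.0, 0.089, -0.996], [-1.0, 0.0, 0.0]]
force: [0.5, -0.9, 0.6]
grip_width: 0.0851
```

```bash
python3 -c "
from h import *
plan(.5105,-.1725,.205,3.3)"
```

```text
t 0.9 shift [ 44.5 142.1 420.3] turn [ 1.83  0.   -0.01] F [ 0.5 -0.9  0.6] w 0.0851 tcp [0.3314 0.2334 0.4044] q [ 25. -16. 120.  -0.  76.  20.]
```

arm_command(targets=[[1,0,142,420,2,0,0],[1,0,142,420,2,0,0],[1,0,142,420,2,0,0],[1,0,142,420,2,0,0],[1,0,142,420,2,0,0],[1,0,142,420,2,0,0],[1,0,142,420,2,0,0],[1,0,142,420,2,0,0]])

```text
time_s: 1.7
ee_pos: [0.495, -0.1318, 0.4043]
eef_rot: [[-0.0, 0.998, 0.059], [0.001, 0.059, -0.998], [-1.0, -0.0, -0.001]]
force: [1.0, -0.2, 0.2]
grip_width: 0.0854
```

```bash
python3 -c "
from h import *
plan(.5105,-.1725,.175,3.3)"
```

```text
t 1.7 shift [74.2 13.  41.6] turn [ 0.1  -0.03  0.02] F [ 1.  -0.2  0.2] w 0.0854 tcp [ 0.495  -0.1318  0.4043] q [-23.  -1. 108.   0.  74. -26.]
```

arm_command(targets=[[1,20,13,42,0,0,0],[1,60,13,42,0,0,0],[1,74,13,42,0,0,0],[1,74,13,42,0,0,0],[1,74,13,42,0,0,0]])

```text
time_s: 2.2
ee_pos: [0.5103, -0.1701, 0.3311]
eef_rot: [[-0.0, 0.998, 0.061], [0.0, 0.061, -0.998], [-1.0, -0.0, -0.0]]
force: [0.5, 0.3, 1.1]
grip_width: 0.0854
```

Run:
```python
from h import *
plan(.5105,-.1725,.1175,3.3)
a=shot('scene','s1')['color'][120:220,130:260]; b=shot('top','t1')['color'][150:250,270:400]
cv2.imwrite('pics/s1b.png',np.vstack([cv2.resize(i,None,fx=3,fy=3,interpolation=cv2.INTER_CUBIC) for i in(a,b)]))
```

```text
t 2.2 shift [58.6  0.   2.4] turn [ 0.21 -0.01  0.01] F [0.5 0.3 1.1] w 0.0854 tcp [ 0.5103 -0.1701  0.3311] q [-26.   6. 108.   0.  66. -29.]
```

View pics/s1b.png

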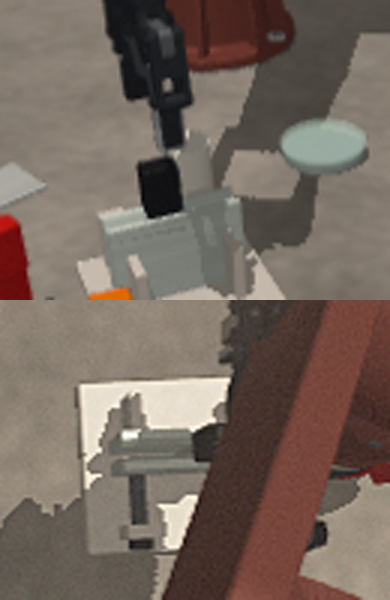

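The scene crop shows the fingers above the small handle at about crop (160,185), in line along y. The arm covers the top view. Descending to grasp.

arm_command(targets=[[1,30,0,2,0,0,0],[1,58,0,2,0,0,0],[1,58,0,2,0,0,0],[-1,58,0,2,0,0,0],[-1,58,0,2,0,0,0],[-1,58,0,2,0,0,0],[-1,58,0,2,0,0,0],[-1,58,0,2,0,0,0]])

```text
time_s: 3.1
ee_pos: [0.5111, -0.1732, 0.2741]
eef_rot: [[0.002, 0.998, 0.06], [-0.001, 0.06, -0.998], [-1.0, 0.002, 0.001]]
force: [0.7, -0.1, 4.2]
grip_width: 0.0211
```

```bash
python3 -c "
from h import *
plan(.5105,-.1725,.2175,3.3)"
```

```text
t 3.1 shift [-98.4  -0.3  -0.6] turn [ 0.14  0.07 -0.12] F [ 0.7 -0.1  4.2] w 0.0211 tcp [ 0.5111 -0.1732  0.2741] q [-26.  11. 110.   0.  59. -30.]
```

arm_command(targets=[[-1,-15,0,0,0,0,0],[-1,-35,0,0,0,0,0],[-1,-60,0,0,0,0,0],[-1,-90,0,0,0,0,0],[-1,-120,0,0,0,0,0],[-1,-145,0,0,0,0,0],[-1,-145,0,0,0,0,0]])

```text
time_s: 3.8
ee_pos: [0.5116, -0.1734, 0.4232]
eef_rot: [[0.009, 0.998, 0.06], [-0.004, 0.06, -0.998], [-1.0, 0.008, 0.005]]
force: [0.3, -0.8, -1.6]
grip_width: 0.0216
```

Run:
```python
from h import *
plan(.5118,.3035,.26,8.7)
a=shot('scene','s2')['color'][90:190,130:260]
cv2.imwrite('pics/s2b.png',cv2.resize(a,None,fx=4,fy=4,interpolation=cv2.INTER_CUBIC))
```

```text
t 3.8 shift [   6.2   28.8 -476.1] turn [-5.25  0.3  -0.46] F [ 0.3 -0.8 -1.6] w 0.0216 tcp [ 0.5116 -0.1734  0.4232] q [-26.   1. 103.  -0.  75. -30.]
```

View pics/s2b.png

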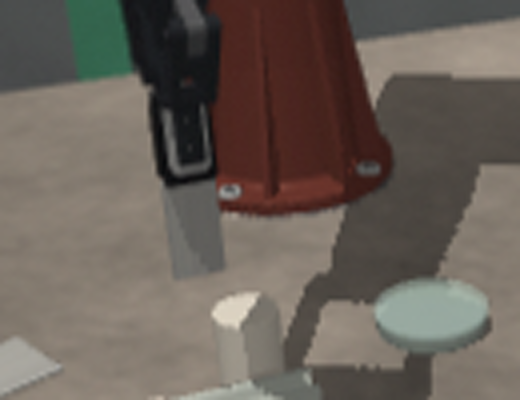

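The blade is held and hangs straight. Moving above the free slot.

arm_command(targets=[[-1,6,29,-476,-5.3,0,0],[-1,6,29,-476,-5.3,0,0],[-1,6,29,-476,-5.3,0,0],[-1,6,29,-476,-5.3,0,0],[-1,6,29,-476,-5.3,0,0],[-1,6,29,-476,-5.3,0,0],[-1,6,29,-476,-5.3,0,0],[-1,6,29,-476,-5.3,0,0]])

```text
time_s: 4.65
ee_pos: [0.5096, 0.2289, 0.41]
eef_rot: [[-0.004, 0.988, 0.152], [-0.001, 0.152, -0.988], [-1.0, -0.004, 0.001]]
force: [0.8, -0.5, -1.1]
grip_width: 0.0213
```

arm_command(targets=[[-1,0,0,-40,0,0,0],[-1,0,5,-76,0,0,0],[-1,0,5,-76,0,0,0],[-1,0,5,-76,0,0,0]])

```text
time_s: 5.05
ee_pos: [0.5033, 0.3033, 0.4101]
eef_rot: [[-0.004, 0.988, 0.154], [-0.003, 0.154, -0.988], [-1.0, -0.004, 0.002]]
force: [-0.2, 0.2, -1.9]
grip_width: 0.0216
```

Run:
```python
from h import *
plan(.5118,.3035,.185,8.7)
```

```text
t 5.05 shift [70.1  8.7  1. ] turn [0.16 0.11 0.25] F [-0.2  0.2 -1.9] w 0.0216 tcp [0.5033 0.3033 0.4101] q [24.  8. 97. -0. 75. 15.]
```

arm_command(targets=[[-1,0,9,1,0,0,0.3],[-1,40,9,1,0,0,0.3],[-1,68,9,1,0,0,0.3],[-1,68,9,1,0,0,0.3],[-1,68,9,1,0,0,0.3]])

```text
time_s: 5.55
ee_pos: [0.5137, 0.3021, 0.3442]
eef_rot: [[0.004, 0.989, 0.15], [-0.0, 0.15, -0.989], [-1.0, 0.004, 0.001]]
force: [-0.3, 1.2, -1.3]
grip_width: 0.0211
```

Run:
```python
from h import *
plan(.5118,.3035,.1175,8.7)
a=shot('scene','s3')['color'][90:200,280:390]; b=shot('top','t3')['color'][140:230,60:210]
m=np.zeros((600,800,3),np.uint8); a=cv2.resize(a,None,fx=3.6,fy=3.6,interpolation=cv2.INTER_CUBIC); b=cv2.resize(b,(395,237),interpolation=cv2.INTER_CUBIC)
m[:a.shape[0],:396]=a; m[:237,400:795]=b
cv2.imwrite('pics/s3b.png',m[:400])
```

```text
t 5.55 shift [71.7 -2.  -1.7] turn [-0.07  0.04 -0.22] F [-0.3  1.2 -1.3] w 0.0211 tcp [0.5137 0.3021 0.3442] q [ 24.  12. 100.  -0.  68.  15.]
```

View pics/s3b.png

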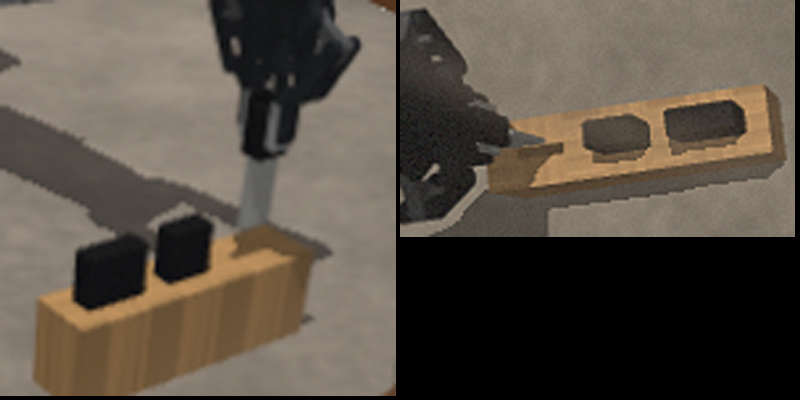

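The scene crop shows the blade tip corners at about crop (238,225) and (270,232), just over the slot. I'll compare that with the predicted tip.

Run:
```python
from h import *
s=load('s3'); c=np.array([.5137,.3021,.1017]); y=np.array([-.151,.988,0])*.015
print('pred',proj(s,[c-y,c+y]).round(1),'slot',proj(s,[[.5118,.3035,.075]]))
g=cv2.cvtColor(s['color'],cv2.COLOR_BGR2GRAY).astype(int)
for r in (140,144,148,150,152,154,156): print(r,g[r,342:362].tolist())
```

```text
pred [[345.8 152.3]
 [353.7 149.8]] slot [[348.52557462 158.96220242]]
140 [140, 139, 139, 139, 139, 127, 105, 103, 97, 96, 94, 95, 95, 98, 120, 137, 138, 138, 138, 137]
144 [139, 139, 138, 136, 128, 112, 106, 106, 100, 94, 93, 94, 94, 110, 129, 132, 133, 134, 133, 134]
148 [73, 73, 74, 74, 89, 104, 108, 109, 106, 100, 95, 95, 102, 121, 131, 132, 134, 136, 135, 135]
150 [70, 70, 70, 77, 94, 106, 109, 108, 107, 102, 94, 94, 108, 127, 131, 132, 133, 134, 133, 134]
152 [113, 104, 79, 81, 100, 106, 108, 105, 97, 93, 86, 83, 79, 87, 101, 116, 133, 134, 134, 135]
154 [133, 130, 125, 113, 102, 84, 83, 82, 83, 83, 83, 83, 81, 81, 78, 77, 76, 75, 90, 105]
156 [144, 144, 128, 81, 80, 79, 81, 81, 83, 81, 80, 80, 81, 81, 82, 81, 81, 81, 79, 78]
```

arm_command(targets=[[-1,0,-2,-2,0,0,0],[-1,10,-2,-2,0,0,0],[-1,20,-2,-2,0,0,0],[-1,30,-2,-2,0,0,0],[-1,35,-2,-2,0,0,0],[-1,40,-2,-2,0,0,0],[-1,40,-2,-2,0,0,0]])

```text
time_s: 6.35
ee_pos: [0.5108, 0.3049, 0.3033]
eef_rot: [[0.003, 0.988, 0.152], [-0.0, 0.152, -0.988], [-1.0, 0.003, 0.001]]
force: [-0.5, 0.2, -1.1]
grip_width: 0.021
```

Run:
```python
from h import *
plan(.5118,.3035,.1041,8.7)
```

```text
t 6.35 shift [44.2  0.7  1.5] turn [ 0.05  0.04 -0.18] F [-0.5  0.2 -1.1] w 0.021 tcp [0.5108 0.3049 0.3033] q [ 24.  15. 101.  -0.  64.  15.]
```

arm_command(targets=[[-1,10,0.7,1.5,0,0,0],[-1,20,0.7,1.5,0,0,0],[-1,30,0.7,1.5,0,0,0],[-1,38,0.7,1.5,0,0,0],[-1,41,0.7,1.5,0,0,0],[-1,41,0.7,1.5,0,0,0]])

```text
time_s: 6.95
ee_pos: [0.512, 0.3036, 0.2627]
eef_rot: [[0.004, 0.988, 0.152], [0.0, 0.152, -0.988], [-1.0, 0.004, 0.0]]
force: [-0.6, -0.2, -1.3]
grip_width: 0.0212
```

arm_command(targets=[[-1,2,0,0,0,0,0],[-1,3,0,0,0,0,0],[-1,3,0,0,0,0,0]])

```text
time_s: 7.25
ee_pos: [0.5124, 0.3038, 0.261]
eef_rot: [[0.006, 0.988, 0.152], [0.001, 0.152, -0.988], [-1.0, 0.006, -0.0]]
force: [0.3, 0.3, -1.0]
grip_width: 0.0212
```

Still no contact, so 1–2 mm remain. I'll nudge down, then open.

arm_command(targets=[[-1,1,0,0,0,0,0],[-1,2,0,0,0,0,0],[-1,2,0,0,0,0,0],[1,2,0,0,0,0,0],[1,2,0,0,0,0,0],[1,2,0,0,0,0,0],[1,2,0,0,0,0,0],[1,2,0,0,0,0,0]])

```text
time_s: 8.05
ee_pos: [0.5123, 0.3037, 0.2586]
eef_rot: [[0.005, 0.988, 0.152], [0.001, 0.152, -0.988], [-1.0, 0.005, -0.0]]
force: [0.5, 0.0, 0.5]
grip_width: 0.0852
```

arm_command(targets=[[1,-20,0,0,0,0,0],[1,-60,0,0,0,0,0],[1,-100,0,0,0,0,0],[1,-100,0,0,0,0,0]])

```text
time_s: 8.45
ee_pos: [0.5141, 0.3048, 0.3664]
eef_rot: [[0.018, 0.988, 0.152], [0.006, 0.152, -0.988], [-1.0, 0.019, -0.004]]
force: [0.5, 0.1, 1.0]
grip_width: 0.0855
```

Run:
```python
from h import *
plan(.5225,.2343,.185,8.7)
s=shot('scene','s4'); a=s['color'][110:210,280:390]
m=(s['color'].max(2)<75).astype(np.uint8); n,l,st,ce=cv2.connectedComponentsWithStats(m)
for i in range(1,n):
    if 60<st[i,4]<1500 and 280<ce[i][0]<400: print(st[i],ce[i],onz(s,[ce[i]],.0975).round(4))
cv2.imwrite('pics/s4b.png',cv2.resize(a,None,fx=4,fy=4,interpolation=cv2.INTER_CUBIC))
```

```text
t 8.45 shift [26.1 -3.  71. ] turn [ 0.05 -0.21 -1.07] F [0.5 0.1 1. ] w 0.0855 tcp [0.5141 0.3048 0.3664] q [24. 11. 99. -0. 69. 15.]
[343 144  15  18 195] [349.97435897 152.34358974] [[0.5141 0.3033 0.0975]]
[300 149  39  27 587] [318.78534923 162.02385009] [[0.5289 0.1932 0.0975]]
[303 248  20  27 223] [311.46188341 262.84753363] [[ 0.8554 -0.0135  0.0975]]
```

View pics/s4b.png

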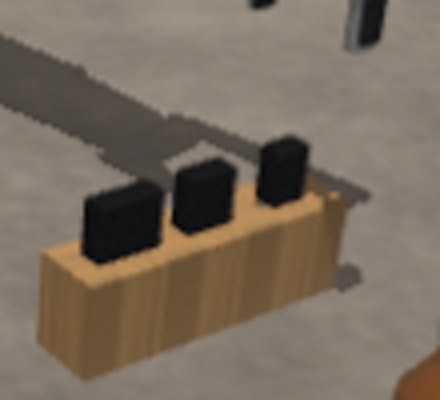

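The small gauge stands fully down in the free slot (crop 283,170), released, and the other two haven't moved. Next is the medium gauge.

arm_command(targets=[[1,0,-3,71,0,-0.2,-1],[1,0,-3,71,0,-0.2,-1],[1,10,-3,71,0,-0.2,-1],[1,26,-3,71,0,-0.2,-1],[1,26,-3,71,0,-0.2,-1],[1,26,-3,71,0,-0.2,-1]])

```text
time_s: 9.1
ee_pos: [0.519, 0.2337, 0.3307]
eef_rot: [[-0.015, 0.988, 0.153], [-0.006, 0.153, -0.988], [-1.0, -0.016, 0.004]]
force: [-0.0, -0.7, -0.4]
grip_width: 0.0853
```

Run:
```python
from h import *
plan(.5225,.2345,.1035,8.7)
```

```text
t 9.1 shift [72.1  4.8 -0.5] turn [0.11 0.22 0.91] F [-0.  -0.7 -0.4] w 0.0853 tcp [0.519  0.2337 0.3307] q [ 17.  10. 103.  -0.  67.   8.]
```

arm_command(targets=[[1,10,3.5,0,0,0,0],[1,30,3.5,0,0,0,0],[1,30,3.5,0,0,0,0],[1,30,3.5,0,0,0,0],[1,30,3.5,0,0,0,0]])

```text
time_s: 9.6
ee_pos: [0.5233, 0.2337, 0.3034]
eef_rot: [[-0.01, 0.988, 0.152], [-0.005, 0.152, -0.988], [-1.0, -0.011, 0.003]]
force: [-0.3, -0.1, 0.2]
grip_width: 0.0856
```

Run:
```python
from h import *
plan(.5225,.2345,.1035,8.7)
```

```text
t 9.6 shift [44.9 -0.2 -1. ] turn [0.06 0.19 0.62] F [-0.3 -0.1  0.2] w 0.0856 tcp [0.5233 0.2337 0.3034] q [ 17.  13. 104.  -0.  64.   8.]
```

arm_command(targets=[[1,25,0,-1,0,0.2,0.6],[1,45,0,-1,0,0.2,0.6],[1,45,0,-1,0,0.2,0.6],[-1,45,0,-1,0,0.2,0.6],[-1,45,0,-1,0,0.2,0.6],[-1,45,0,-1,0,0.2,0.6],[-1,45,0,-1,0,0.2,0.6],[-1,45,0,-1,0,0.2,0.6]])

```text
time_s: 10.4
ee_pos: [0.5228, 0.2343, 0.2588]
eef_rot: [[0.001, 0.988, 0.152], [0.0, 0.152, -0.988], [-1.0, 0.001, -0.0]]
force: [0.7, -0.6, 2.5]
grip_width: 0.0214
```

Run:
```python
from h import *
plan(.5225,.2345,.1035,8.7)
```

```text
t 10.4 shift [ 0.3 -0.3 -0.2] turn [ 0.04 -0.02 -0.04] F [ 0.7 -0.6  2.5] w 0.0214 tcp [0.5228 0.2343 0.2588] q [ 17.  16. 105.   0.  59.   8.]
```

arm_command(targets=[[-1,-10,0,0,0,0,0],[-1,-30,0,0,0,0,0],[-1,-60,0,0,0,0,0],[-1,-90,0,0,0,0,0],[-1,-120,0,0,0,0,0],[-1,-150,0,0,0,0,0],[-1,-165,0,0,0,0,0],[-1,-165,0,0,0,0,0]])

```text
time_s: 11.2
ee_pos: [0.5231, 0.2344, 0.4258]
eef_rot: [[0.004, 0.988, 0.152], [0.001, 0.152, -0.988], [-1.0, 0.004, -0.001]]
force: [0.8, 0.2, -1.7]
grip_width: 0.0212
```

Run:
```python
from h import *
plan(.509,-.164,.265,3.3)
```

```text
t 11.2 shift [  5.1 -74.5 391.6] turn [ 5.44 -0.06 -0.22] F [ 0.8  0.2 -1.7] w 0.0212 tcp [0.5231 0.2344 0.4258] q [17.  5. 98.  0. 76.  8.]
```

arm_command(targets=[[-1,5,-75,392,5.4,0,-0.2],[-1,5,-75,392,5.4,0,-0.2],[-1,5,-75,392,5.4,0,-0.2],[-1,5,-75,392,5.4,0,-0.2],[-1,5,-75,392,5.4,0,-0.2],[-1,5,-75,392,5.4,0,-0.2],[-1,5,-75,392,5.4,0,-0.2],[-1,5,-75,392,5.4,0,-0.2]])

```text
time_s: 12.0
ee_pos: [0.5068, -0.1664, 0.4152]
eef_rot: [[-0.009, 0.998, 0.058], [0.001, 0.058, -0.998], [-1.0, -0.009, -0.002]]
force: [0.3, -0.3, -1.3]
grip_width: 0.0213
```

arm_command(targets=[[-1,0,0,0,0,0,0],[-1,0,0,0,0,0,0]])

```text
time_s: 12.2
ee_pos: [0.5071, -0.1656, 0.4153]
eef_rot: [[-0.009, 0.998, 0.055], [0.002, 0.055, -0.998], [-1.0, -0.009, -0.002]]
force: [-0.4, 0.2, -1.8]
grip_width: 0.0215
```

Run:
```python
from h import *
plan(.5088,-.164,.205,3.3)
```

```text
t 12.2 shift [55.3  2.3 -1.4] turn [-0.14 -0.14  0.51] F [-0.4  0.2 -1.8] w 0.0215 tcp [ 0.5071 -0.1656  0.4153] q [-26.   1. 104.  -0.  76. -29.]
```

arm_command(targets=[[-1,20,2.3,-1.5,0,0,0.5],[-1,45,2.3,-1.5,0,0,0.5],[-1,55,2.3,-1.5,0,0,0.5],[-1,55,2.3,-1.5,0,0,0.5],[-1,55,2.3,-1.5,0,0,0.5]])

```text
time_s: 12.7
ee_pos: [0.5101, -0.1623, 0.3628]
eef_rot: [[0.003, 0.998, 0.06], [0.0, 0.06, -0.998], [-1.0, 0.003, 0.0]]
force: [0.9, -0.1, -1.2]
grip_width: 0.0212
```

Run:
```python
from h import *
plan(.5088,-.164,.205,3.3)
s=shot('scene','s5'); a=s['color'][110:230,140:250]; o=observe()
c=np.array(o['ee_pos'])-[0,0,.1613+.0825]; y=np.array([-.0576,.998,0])*.015
print('tip pred',proj(s,[c-y,c+y]).round(1))
cv2.imwrite('pics/s5b.png',cv2.resize(a,None,fx=5,fy=5,interpolation=cv2.INTER_CUBIC))
```

```text
t 12.7 shift [ 2.8 -1.4  1.7] turn [ 0.12  0.01 -0.19] F [ 0.9 -0.1 -1.2] w 0.0212 tcp [ 0.5101 -0.1623  0.3628] q [-25.   4. 107.   0.  69. -29.]
tip pred [[180.7 179.7]
 [192.8 176.9]]
```

View pics/s5b.png

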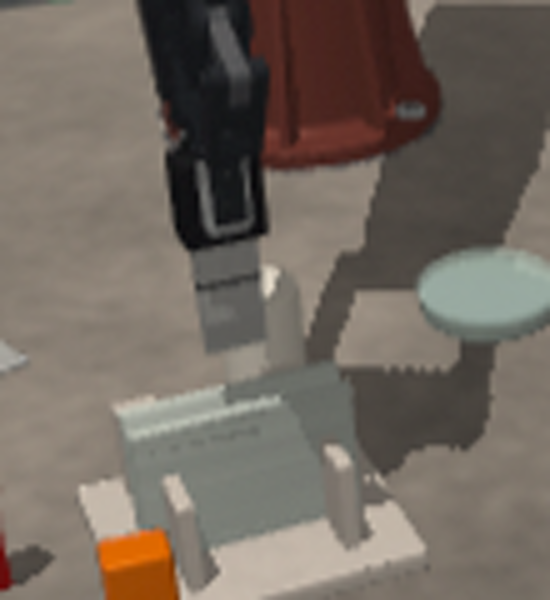

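The tip corners, at (181,180) and (193,178), match the prediction, and the dark line is visible. Descending into the flare.

arm_command(targets=[[-1,5,-1.5,1.5,0,0,0],[-1,15,-1.5,1.5,0,0,0],[-1,22,-1.5,1.5,0,0,0],[-1,28,-1.5,1.5,0,0,0],[-1,34,-1.5,1.5,0,0,0],[-1,34,-1.5,1.5,0,0,0],[-1,34,-1.5,1.5,0,0,0]])

```text
time_s: 13.45
ee_pos: [0.5086, -0.1647, 0.3285]
eef_rot: [[0.003, 0.998, 0.058], [0.0, 0.058, -0.998], [-1.0, 0.003, 0.0]]
force: [0.2, 0.3, -2.1]
grip_width: 0.0216
```

Run:
```python
from h import *
plan(.5086,-.164,.1408,3.3)
```

```text
t 13.45 shift [32.7 -0.  -0.7] turn [ 0.04  0.01 -0.18] F [ 0.2  0.3 -2.1] w 0.0216 tcp [ 0.5086 -0.1647  0.3285] q [-25.   6. 108.   0.  65. -29.]
```

arm_command(targets=[[-1,4,0,0,0,0,0],[-1,8,0,0,0,0,0],[-1,12,0,0,0,0,0],[-1,16,0,0,0,0,0],[-1,16,0,0,0,0,0]])

```text
time_s: 13.95
ee_pos: [0.509, -0.1647, 0.3125]
eef_rot: [[0.005, 0.998, 0.058], [-0.0, 0.058, -0.998], [-1.0, 0.005, 0.001]]
force: [2.5, 0.0, -1.4]
grip_width: 0.0214
```

arm_command(targets=[[-1,3,0,0,0,0,0],[-1,6,0,0,0,0,0],[-1,9,0,0,0,0,0],[-1,12,0,0,0,0,0],[-1,14,0,0,0,0,0],[-1,14,0,0,0,0,0]])

```text
time_s: 14.55
ee_pos: [0.5088, -0.1651, 0.3002]
eef_rot: [[0.003, 0.998, 0.058], [-0.002, 0.058, -0.998], [-1.0, 0.003, 0.002]]
force: [-1.1, -0.4, 5.3]
grip_width: 0.0212
```

Run:
```python
from h import *
plan(.5086,-.164,.1408,3.3)
s=shot('scene','s6'); a=s['color'][125:205,145:225]
b=shot('top','t6')['color'][165:230,285:375]
m=np.zeros((560,800,3),np.uint8); m[:,:560]=cv2.resize(a,None,fx=7,fy=7,interpolation=cv2.INTER_CUBIC); m[:173,560:]=cv2.resize(b,(240,173))
cv2.imwrite('pics/s6b.png',m)
```

```text
t 14.55 shift [ 4.3 -0.2 -1.2] turn [ 0.03  0.1  -0.19] F [-1.1 -0.4  5.3] w 0.0212 tcp [ 0.5088 -0.1651  0.3002] q [-26.   8. 110.   0.  62. -29.]
```

View pics/s6b.png

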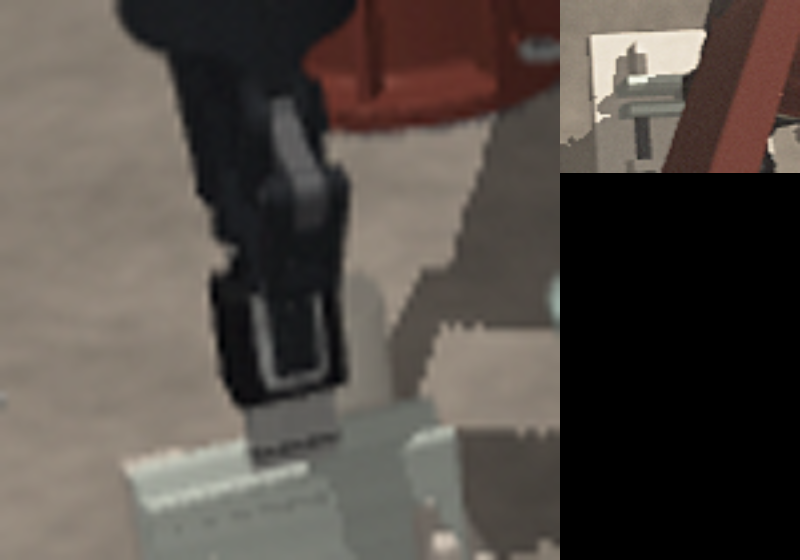

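The line is a few mm above the plates' tops (crop 250,455 to 340,432) and drag is about 7 N. Going the last 4 mm.

arm_command(targets=[[-1,2,0,-0.5,0,0,0],[-1,4,0,-0.5,0,0,0],[-1,4.5,0,-0.5,0,0,0],[-1,4.5,0,-0.5,0,0,0],[-1,4.5,0,-0.5,0,0,0]])

```text
time_s: 15.15
ee_pos: [0.5089, -0.1648, 0.296]
eef_rot: [[0.003, 0.998, 0.058], [-0.002, 0.058, -0.998], [-1.0, 0.003, 0.002]]
force: [-1.9, -0.3, 8.1]
grip_width: 0.0215
```

Run:
```python
from h import *
plan(.5086,-.164,.1408,3.3)
o=observe(); s6=load('s6'); s=shot('scene','s7'); y=np.array([-.0576,.998,0])*.015; x=np.array([.998,.058,0])*.0045
c=np.array([.5088,-.1651,.3002-.1613-.0445])+x; print('line pred in s6',proj(s6,[c-y,c+y]).round(1),'seen ~',[(145+250/7,125+455/7),(145+340/7,125+432/7)])
m=(s['color'].max(2)<75).astype(np.uint8); n,l,st,ce=cv2.connectedComponentsWithStats(m)
for i in range(1,n):
    if 60<st[i,4]<1500 and 290<ce[i][0]<400: print(st[i],ce[i])
a=s['color'][140:220,140:240]; b=s['color'][130:200,280:370]
q=np.zeros((560,800,3),np.uint8); q[:,:500]=cv2.resize(a,(700,560),interpolation=cv2.INTER_CUBIC)[:,:500]; q[:233,500:]=cv2.resize(b,(300,233))
cv2.imwrite('pics/s7b.png',q)
```

```text
t 15.15 shift [ 0.2 -0.2 -0.8] turn [ 0.03  0.11 -0.18] F [-1.9 -0.3  8.1] w 0.0215 tcp [ 0.5089 -0.1648  0.296 ] q [-25.   8. 110.  -0.  62. -29.]
line pred in s6 [[181.3 189.4]
 [193.2 186.5]] seen ~ [(180.71428571428572, 190.0), (193.57142857142856, 186.71428571428572)]
[344 144  13  18 184] [349.94565217 152.39130435]
[300 155  21  21 327] [310.16819572 164.96941896]
[303 249  20  26 219] [311.42922374 262.88584475]
```

View pics/s7b.png

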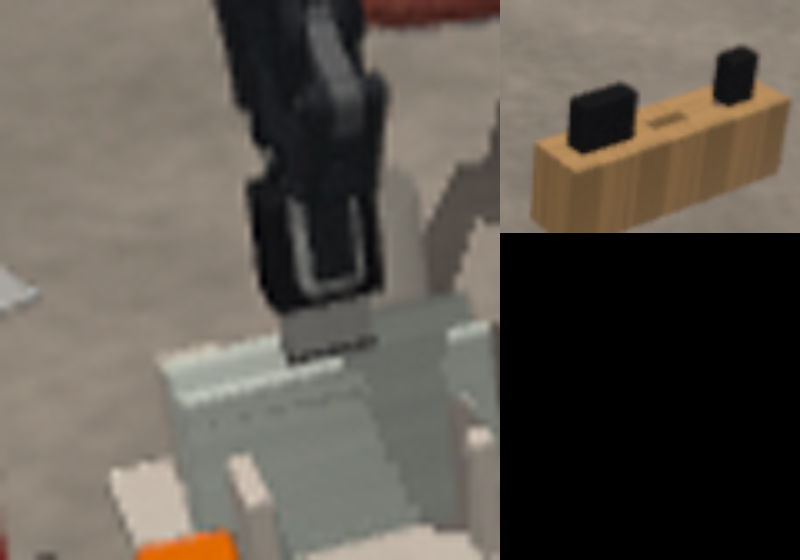

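The line moved down 1.3 px for the 4.2 mm descent, so nothing slipped. It's within about 1 mm of the top edge. The large and small gauges haven't moved. Handing in.

```bash
python3 -c "
from h import *
print(env.hand_in()); o=observe(); print(o['time_s'],o['ee_pos'],o['force'],o['grip_width'])"
```

```text
the job is handed in; nothing more can be done
None
the job is handed in; nothing more can be done
```

The job is done and handed in at about 15 s of the 64 s allowed; the hand-in reports no verdict.

- **Small gauge:** I moved it from the stand to the free slot, where it stands fully down and released. The camera puts it within about 3 mm of the slot centre.
- **Medium gauge:** It is held in the gap with the jaws closed at 21.5 mm on its handle. The drag was 5–8 N on the way down.
    - **Depth:** The dark line is within about 1 mm of the plates' top edge, worked out from the arm's height. The camera agrees and shows no slip in the grip.
    - **Alignment:** The gauge is about 1 mm from mid-gap along the plates, and the gripper is within 0.2° of upright and square.
- **Large gauge:** It shows no visible movement, under 0.1 px between the first and last images. I touched none of the other things on the bench, but didn't measure them afterwards.
- **Not measured:** I could not read the front plate's travel or its pressing force. I only infer them from the drag and the blade's depth.

No check failed. The only disagreement was that the two cameras differed by 1–2 mm on the rack gauges.

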